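# Lamp off, then open the counterweighted UV shield

## Robot

A 6-joint arm with a two-finger parallel gripper is mounted at the origin on a cart in front of the work surface, level with it; the furniture and walls round the work are solid. World frame = base frame: x ahead of the robot, y to its left, z up, the work surface at z = 0. Lengths are in m, angles in rad, forces in N, time in s.
With the tool pointing down it reaches from about 0.3 to 0.825 m from the base axis. Payload 5.4 kg.
Tool frame: the origin (TCP) lies between the finger pads; the fingertips stand 19 mm ahead of it and the grasp point (between the pads) is the TCP (arm.tips_ahead is the distance from the TCP to the fingertips, in m); z points along the fingers, y is the line along which they close (so a half turn about z gives the same grasp; the last joint's range is limited). The gripper opens to 92 mm and grips with 3 to 60 N. Pads are 20 mm wide; open, the fingers measure 128 mm over their backs; the gripper's body (75 mm by 189 mm) begins 69 mm behind the grasp point.
Start: joints at [1.063, 0.158, 1.597, -0, 1.386, -0.21], TCP at [0.169, 0.55, 0.234] pointing down, gripper open.
Joint ranges: [-2.91, 2.91], [-0.94, 2.29], [0.18, 2.7], [-1.29, 4.43], [0.17, 2.64], [-3, 3]. Speed limits (rad/s): [2.57, 2.57, 3.14, 3.14, 3.14, 3.14].

## Interface

Orientations are given as a unit quaternion [w, x, y, z].
In Python, from workcell import arm, imaging, finder gives the robot as it stands.
- The arm moves only by the tool arm_command, never from a script. Its argument "series" is a list that holds one entry, the list of rows, each a list of 7 numbers: the turn, a rotation vector about the tool's x, y, z in degrees, then the shift along the tool's x, y, z in cm, then the opening, from 0 (shut) to 1 (fully open). In form: [[[wx, wy, wz, tx, ty, tz, claw], ...]]. A call has 1 to 12 rows; each row shifts and turns the commanded pose from where the row before left it, along the tool's axes as they then stand; what a row does not reach is not made up. A row lasts 1/10 s, in which the tool goes at most 50 mm and 8.59 degrees, less where a joint would pass 70% of its speed; a pose out of reach is approached as far as the arm can. A call with a gripper value outside its range is refused whole. The fingers move at their own pace and stop on an object; the grip force is fixed at half the most. Time passes only in rows, so rows that do not move let the fingers close. It gives the time, the measured TCP pose, the force, the opening and the grip force at its end, in the units of the state.
- arm.get_obs(): the state, without advancing time (a new reading comes with each control period).
- imaging.get_image(name): name is "scene" or "top" or "wrist"; returns (picture, depth): 480x640x3 uint8, red, green, blue; 480x640 float32, m along the optical axis (not along the pixel's ray), 0 where there is no reading.
- imaging.calibration(name): a dict with "camera_matrix" (3x3 intrinsics, pixels), "extrinsics" (4x4, takes a point from world to camera coordinates); the wrist camera has in their place "T_tool_cam" (4x4, takes a point from camera to tool coordinates, whose origin is the TCP and whose axes are the flange's). Camera axes: x right, y down, z forward; pixel columns grow to the right and rows downward; lengths in m; the calibration is good to about 2 mm. A picture is of the moment at which its call begins: read the wrist's pose just before it. calibration takes no time and is no camera call.
- arm.close_job(): hands the job in; it is judged then, once.
Trained networks look in the newest picture that a camera, given by its name, has taken for a name from the list of things; names that differ only in an ending like _2 or _b are one class to them, and where a whole thing is asked for, a point or a joint stands for the part that bears it (a point fixed in the world has none). Each returns a list of dicts, best first, with "p" (0 to 1); they miss things now and then, are a little off and sometimes report something else, mostly with a low value. They report only what shows in the picture. A call takes as long as a camera call.
- finder.trace(camera, label): "pixels" (480x640 bool, what is visible of it) and "box" ([left, top, right, bottom] in pixels, round what is visible of it).
- finder.landmark_of(camera, label): "uv" ([column, row] in pixels: a listed point, or the origin of a listed thing).
The state is a dict: "clock": time; "q": joint angles; "joint_vel": joint speeds; "joint_torque": joint torques, N m; "position": TCP position; "orientation": TCP orientation; "contact_force": force on the tool from outside, world axes, zero at the start; "moment": the same for the moment, N m; "grip_width": finger opening in m; "grip_force": force on a finger pad.
Only numpy, scipy, OpenCV 4.12 (cv2) and the standard library are available. Lean on these libraries where they do the work, as an engineer would, in place of code of your own. Each camera call takes 0.05 s, during which the arm holds its last target. There are 200 camera calls.

## Task

The culture dish on the UV viewing box is ready to come out: first switch the lamp off by pressing down the raised end of the red rocker, and only then push the clear shield up past its balance point, so that it stays standing open on its own. Use light fingertip pushes only: grip nothing, lift nothing loose, and leave the dish, the small blue-capped bottle and the marker pen where they are.

Things in the scene. Friction and masses are not known exactly. Their poses are not given: they have to be found in the camera images.
- uv_box: White UV viewing box, fixed to the worktop, 206 (x) x 236 (y) x 70 mm high, violet glass on top. Origin: centre of its underside. Its own -x side is the front, facing the robot at yaw 0 (turned up to 20 degrees). A switch pod, 58 mm high, adjoins its right (-y) side: own x -0.097 to 0.007, y -0.215 to -0.111. The shut shield overhangs the box front (own x -0.103) by 39 mm.
- shield (a joint): Hinge of the clear yellowish shield, rad: 0 = shut (level), grows as the front goes up, 1.75 = open, leaning 10 degrees back beyond vertical on its stops. The steel counterweights on its cranked arms balance it near 0.9 rad: below that it falls shut, above it swings on to the stops by itself, damped. About 1 N up at the rail starts it moving.
- shield_pivot (a point): Middle of the shield's pivot line, at own (0.08, 0, 0.105) of the box; the line runs along the box's own y. It stays put as the shield turns. The arms run at own y = +-0.127; the counterweights (42 mm in diameter) stand 60 mm behind the pivot, outside the box sides.
- shield_rail (a point): Centre of the shield's black front rail, 215 mm from the pivot line, 105 mm above the worktop when shut. The rail is 228 mm long (box y), 14 mm deep, 12 mm thick; below it is free space down to the worktop, 25 mm deep between its back edge and the box front. The clear sheet behind it is 240 mm wide, 5 mm thick.
- lamp_switch (a joint): Red rocker switch on the pod, 36 (x) x 24 (y) mm, pivot in its middle at own (-0.045, -0.190, 0.0655) of the box, rad: 0 = lamp on (the end nearer the robot is raised), 0.40 = lamp off (that end fully down). Stays where it is left; about 3 N on the raised end moves it.
- switch_end (a point): Point on the rocker's upper face, 12 mm in front of its pivot (own -x), in the middle of its raised end: press here straight down; it goes down about 5 mm in all.
- dish_mid (a point): Centre of a round culture dish, 91 mm across and 15 mm high, lying on the glass under the shield. Loose; leave it alone.
- ink_bottle_mid (a point): Centre of a small bottle with a blue cap, 45 mm across and 87 mm high, standing beside the switch pod. Loose; leave it alone.
- marker_mid (a point): Centre of a marker pen with black cap, 138 mm long, 14 mm high, lying at the left of the box. Loose; leave it alone.

How it is judged:
By the outcome, as a careful person would: the job done as asked, in the order asked, and still so for the second after the job is handed in, with the robot touching nothing.
It also fails if it takes over 43 s, if anything falls off the work surface, if the arm or the gripper's body presses on something with over 40 N, if the wrist force passes 120 N, or if a joint passes its speed limit or range.

## Working session

There is one attempt and no reset: what is moved stays moved. The work goes in short steps, Python scripts to look and compute and a tool call to move; the robot and the scene stay as the last step left them, time stands still between calls to the robot, and variables do not carry over. Pictures are saved under pics/ and viewed, at most 10 in all, crops included, and the job is handed in when it is done.

Besides the shell and the picture viewer there is one more tool, called after ">>>" as name([rows], argument=value, ...), one row to a line, values as JSON. arm_command: Moves the arm, as the interface text tells. Its arguments: {"type":"object","properties":{"series":{"type":"array"}},"required":["series"]}

```bash
mkdir -p pics; cat > h.py <<'E'
import numpy as np, cv2
from workcell import arm, imaging, finder
def world(cam,uv,depth):
    c=imaging.calibration(cam);K=np.array(c["camera_matrix"]);E=np.array(c["extrinsics"])
    u,v=uv;p=np.array([(u-K[0,2])/K[0,0]*depth,(v-K[1,2])/K[1,1]*depth,depth,1])
    return (np.linalg.inv(E)@p)[:3]
def ray_z(cam,uv,z):
    a=world(cam,uv,0.0);b=world(cam,uv,1.0);t=(z-a[2])/(b[2]-a[2]);return a+t*(b-a)
E
python3 - <<'E'
from h import *
for cam in ["top","scene"]:
    im,d=imaging.get_image(cam)
    cv2.imwrite(f"pics/{cam}0.png",im[:,:,::-1])
    zz={"switch_end":.07,"shield_rail":.105,"shield_pivot":.105,"uv_box":0,"dish_mid":.0775,"ink_bottle_mid":.0435,"marker_mid":.007,"lamp_switch":.0655}
    for n,z in zz.items():
        for r in finder.landmark_of(cam,n)[:2]:
            u,v=r["uv"];dd=d[int(round(v)),int(round(u))] if 0<=v<480 and 0<=u<640 else 0
            print(cam,n,round(r["p"],2),np.round(r["uv"],1),"rayz",ray_z(cam,r["uv"],z).round(4),"depth",world(cam,r["uv"],dd).round(4))
print(arm.get_obs())
E
```

```text
top switch_end 0.59 [422.  243.1] rayz [ 0.5995 -0.3137  0.07  ] depth [ 0.5993 -0.3131  0.0722]
top shield_rail 0.96 [321.  274.7] rayz [ 0.5335 -0.1083  0.105 ] depth [ 0.5333 -0.1081  0.1105]
top shield_pivot 0.73 [329.8 163.1] rayz [ 0.7538 -0.1251  0.105 ] depth [ 0.7671 -0.1272  0.0612]
top uv_box 0.83 [330.8 217.5] rayz [ 0.6628 -0.1323  0.    ] depth [ 0.6443 -0.127   0.107 ]
top ink_bottle_mid 0.72 [459.3 235.4] rayz [ 0.6193 -0.3998  0.0435] depth [ 0.6147 -0.3877  0.0779]
top marker_mid 0.56 [239.9 243.8] rayz [0.6029 0.0634 0.007 ] depth [0.6021 0.0623 0.0141]Traceback (most recent call last):
  File "<stdin>", line 7, in <module>
ValueError: it knows: dish_mid, ink_bottle_mid, marker_mid, shield_pivot, shield_rail, switch_end, uv_box
```

```bash
python3 - <<'E'
from h import *
cam="scene"
im,d=imaging.get_image(cam)
cv2.imwrite(f"pics/{cam}0.png",im[:,:,::-1])
zz={"switch_end":.07,"shield_rail":.105,"shield_pivot":.105,"uv_box":0,"ink_bottle_mid":.0435}
for n,z in zz.items():
        for r in finder.landmark_of(cam,n)[:1]:
            u,v=r["uv"];dd=d[int(round(v)),int(round(u))]
            print(cam,n,round(r["p"],2),np.round(r["uv"],1),"rayz",ray_z(cam,r["uv"],z).round(4),"depth",world(cam,r["uv"],dd).round(4))
im,d=imaging.get_image("top")
for n,z in [("shield_rail",.111),("lamp_switch",.07)]:
    for r in finder.trace("top",n)[:1]:
        m=r["pixels"];print(n,r["p"],r["box"])
        ys,xs=np.nonzero(m)
        P=np.array([ray_z("top",(x,y),z)[:2] for x,y in zip(xs,ys)],dtype=np.float32)
        print(cv2.minAreaRect(P), cv2.boxPoints(cv2.minAreaRect(P)))
o=arm.get_obs();print(o["clock"],o["position"],o["orientation"],o["contact_force"],arm.tips_ahead)
E
```

```text
scene switch_end 0.62 [385.6 185.7] rayz [ 0.6017 -0.3121  0.07  ] depth [ 0.6019 -0.3126  0.0696]
scene shield_rail 0.9 [366.3 234.3] rayz [ 0.534  -0.1205  0.105 ] depth [ 0.5315 -0.1157  0.1096]
scene shield_pivot 0.77 [270.9 190.8] rayz [ 0.7449 -0.1239  0.105 ] depth [ 0.8349 -0.2286  0.0075]
scene uv_box 0.65 [303.3 248.6] rayz [ 0.6694 -0.1233  0.    ] depth [ 0.595  -0.0227  0.1107]
scene ink_bottle_mid 0.67 [394.7 174.9] rayz [ 0.6231 -0.3943  0.0435] depth [ 0.6164 -0.38    0.0538]
shield_rail 0.85 [247.4, 123.8, 418.2, 279.3]Traceback (most recent call last):
  File "<stdin>", line 15, in <module>
  File "h.py", line 8, in ray_z
    a=world(cam,uv,0.0);b=world(cam,uv,1.0);t=(z-a[2])/(b[2]-a[2]);return a+t*(b-a)
                          ~~~~~^^^^^^^^^^^^
  File "h.py", line 4, in world
    c=imaging.calibration(cam);K=np.array(c["camera_matrix"]);E=np.array(c["extrinsics"])
ValueError: time passes only in moves, steps and waits
```

View pics/top0.png

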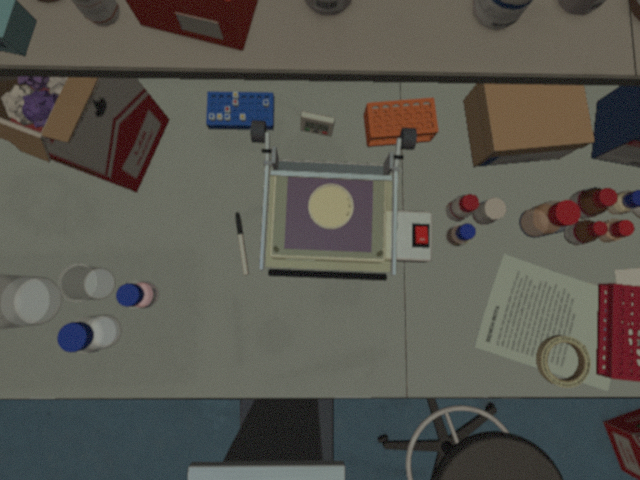

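View pics/scene0.png

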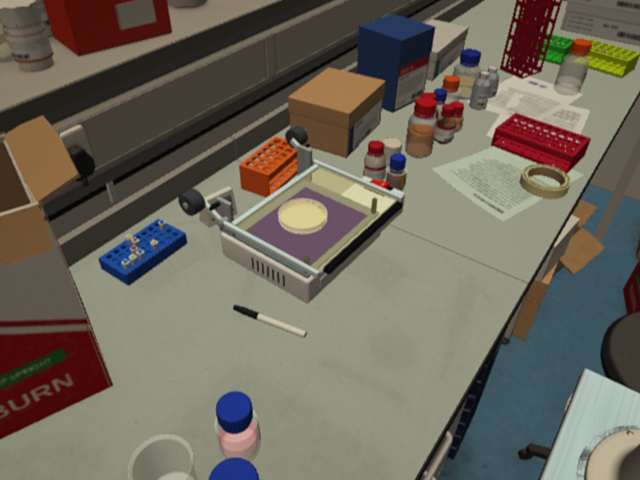

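The top view shows the rail from about (269,273) to (386,277), the red switch at (421,235) and the blue-capped bottle at (462,234). The scene view shows the rail from (325,272) to (403,205), free space in front of it, and the marker well to the left.

```bash
cat > h.py <<'E'
import numpy as np, cv2
from scipy.spatial.transform import Rotation as R
from workcell import arm, imaging, finder
_c={}
def cal(cam):
    if cam not in _c:
        c=imaging.calibration(cam);_c[cam]=(np.array(c["camera_matrix"]),np.linalg.inv(np.array(c["extrinsics"])))
    return _c[cam]
def world(cam,uv,d):
    K,Ei=cal(cam);u,v=uv
    return (Ei@np.array([(u-K[0,2])/K[0,0]*d,(v-K[1,2])/K[1,1]*d,d,1]))[:3]
def ray_z(cam,uv,z):
    a=world(cam,uv,0.0);b=world(cam,uv,1.0);t=(z-a[2])/(b[2]-a[2]);return a+t*(b-a)
def rot():
    o=arm.get_obs();w,x,y,z=o["orientation"];return o,R.from_quat([x,y,z,w])
def delta(p,Rt=None):
    "shift (cm, current tool axes) and rotvec (deg) to TCP p, orientation Rt"
    o,r=rot();print("shift cm",(r.inv().apply(np.array(p)-o["position"])*100).round(2))
    if Rt is not None: print("turn deg",np.degrees((r.inv()*Rt).as_rotvec()).round(2))
E
python3 - <<'E'
from h import *
im,d=imaging.get_image("top")
hsv=cv2.cvtColor(im,cv2.COLOR_RGB2HSV).astype(int)
roi=np.zeros(im.shape[:2],bool);roi[262:285,262:392]=1
ys,xs=np.nonzero(roi&(im.max(2)<45));print(len(xs),xs.min(),xs.max())
P=np.array([ray_z("top",p,.111)[:2] for p in zip(xs,ys)],np.float32);r=cv2.minAreaRect(P);print("rail",r)
roi[:]=0;roi[215:255,405:440]=1
m=roi&((hsv[...,0]<10)|(hsv[...,0]>170))&(hsv[...,1]>130)&(im[...,0]>70)
ys,xs=np.nonzero(m);P=np.array([ray_z("top",p,.068)[:2] for p in zip(xs,ys)],np.float32);print("rocker",cv2.minAreaRect(P))
z=[world("top",(x,y),d[y,x]) for x,y in zip(xs,ys)];z=np.array(z);print("front z",z[z[:,0]<np.median(z[:,0])-.008].mean(0),"back",z[z[:,0]>np.median(z[:,0])+.008].mean(0))
o,r=rot();print(o["clock"],o["position"],r.as_matrix().round(3))
E
```

```text
619 269 385
rail ((0.5339291095733643, -0.11980578303337097), (0.22103041410446167, 0.010629437863826752), 87.94400787353516)
rocker ((0.6174160838127136, -0.31268399953842163), (0.024623554199934006, 0.035555578768253326), 88.59444427490234)
front z [ 0.60259993 -0.30844503  0.0851171 ] back [ 0.63093522 -0.31355675  0.06586644]
0.85 [0.16874709 0.54966579 0.23361012] [[-0.956  0.293  0.   ]
 [ 0.293  0.956  0.   ]
 [-0.     0.    -1.   ]]
```

>>> arm_command([
  [[0,0,-7.5,0,0,0,0],[0,0,-7.5,0,0,0,0],[0,0,0,-2.3,-4.2,0,0],[0,0,0,-2.3,-4.2,0,0],[0,0,0,-2.3,-4.2,0,0],[0,0,0,-2.3,-4.2,0,0],[0,0,0,-2.3,-4.2,0,0],[0,0,0,-2.3,-4.2,0,0],[0,0,0,-2.3,-4.2,0,0],[0,0,0,-2.3,-4.2,0,0],[0,0,0,-2.3,-4.2,0,0],[0,0,0,-2.3,-4.2,0,0]],
])

```text
clock: 2.05
position: [0.384, 0.1198, 0.234]
orientation: [0.001, 0.018, 1.0, 0.0]
contact_force: [1.7, 0.1, 0.6]
grip_width: 0.0005
grip_force: 0.0
```

>>> arm_command([
  [[0,0,0,-2.3,-4.2,0,0],[0,0,0,-2.3,-4.2,0,0],[0,0,0,-2.3,-4.2,0,0],[0,0,0,-2.3,-4.2,0,0],[0,0,0,-2.3,-4.2,0,0],[0,0,0,-2.3,-4.2,0,0],[0,0,0,-2.3,-4.2,0,0],[0,0,0,-2.3,-4.2,0,0],[0,0,0,-2.3,-4.2,0,0],[0,0,0,0,0,0,0],[0,0,0,0,0,0,0]],
])

```text
clock: 3.15
position: [0.5765, -0.264, 0.2327]
orientation: [-0.001, 0.019, 1.0, 0.001]
contact_force: [-0.7, 1.2, 0.3]
grip_width: 0.0003
grip_force: 0.0
```

```bash
python3 - <<'E'
from h import *
c,s=np.cos(-.035),np.sin(-.035)
Rt=R.from_matrix(np.array([[-c,-s,0],[-s,c,0],[0,0,-1]]).astype(float))
o,r=rot();print(o["clock"],o["position"],o["contact_force"],o["grip_width"],o["q"],r.as_matrix().round(3))
delta([.600,-.312,.093],Rt)
E
```

```text
3.15 [ 0.57652557 -0.26400429  0.23270792] [-0.6748952   1.20542934  0.34508701] 0.00028759289648735704 [-6.19807785e-01  3.11421143e-01  1.41848485e+00  3.15827780e-04
  1.41337631e+00 -2.15333267e+00] [[-0.999  0.037 -0.001]
 [ 0.037  0.999  0.001]
 [ 0.001  0.001 -1.   ]]
shift cm [-2.54 -4.73 13.96]
turn deg [ 0.07 -0.07 -0.13]
```

>>> arm_command([
  [[0,0,0,-1.3,-2.4,0,0],[0,0,0,-1.2,-2.3,0,0],[0,0,0,0,0,4,0],[0,0,0,0,0,4,0],[0,0,0,0,0,3,0],[0,0,0,0,0,2,0],[0,0,0,0,0,0,0],[0,0,0,0,0,0,0]],
])

```text
clock: 3.95
position: [0.6002, -0.3105, 0.1048]
orientation: [0.0, 0.017, 1.0, -0.0]
contact_force: [0.3, 0.1, 1.0]
grip_width: -0.0002
grip_force: 0.0
```

```bash
python3 - <<'E'
from h import *
o,r=rot();print(o["clock"],o["position"],o["contact_force"])
im,d=imaging.get_image("scene");cv2.imwrite("pics/s1.png",cv2.resize(im[100:280,280:480],None,fx=3,fy=3,interpolation=2)[:,:,::-1])
E
```

```text
3.95 [ 0.60024523 -0.31045042  0.10479557] [0.31280317 0.10371385 1.00604734]
```

View pics/s1.png

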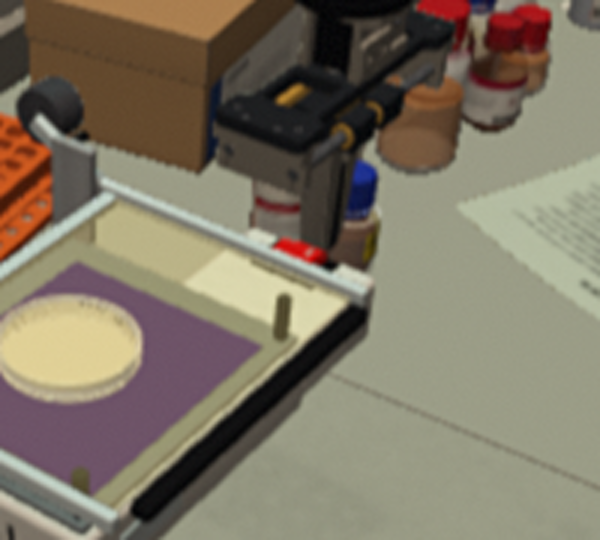

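The closed fingertip hangs over the front of the red rocker, at about (320,240) in the crop. I'll press down now in small steps.

>>> arm_command([
  [[0,0,0,0,0,0.8,0],[0,0,0,0,0,0.3,0],[0,0,0,0,0,0.2,0],[0,0,0,0,0,0.2,0],[0,0,0,0,0,0,0]],
])

```text
clock: 4.5
position: [0.5998, -0.3117, 0.0889]
orientation: [-0.0, 0.018, 1.0, -0.0]
contact_force: [-2.9, 0.7, 3.1]
grip_width: 0.0002
grip_force: 1.7
```

>>> arm_command([
  [[0,0,0,0,0,0.2,0],[0,0,0,0,0,0.1,0],[0,0,0,0,0,0,0]],
])

```text
clock: 4.8
position: [0.5997, -0.3117, 0.0877]
orientation: [-0.001, 0.018, 1.0, -0.0]
contact_force: [-8.4, 2.4, 13.1]
grip_width: 0.0003
grip_force: 7.2
```

>>> arm_command([
  [[0,0,0,0,0,0.15,0],[0,0,0,0,0,0,0]],
])

```text
clock: 5.0
position: [0.5997, -0.3117, 0.0875]
orientation: [-0.001, 0.018, 1.0, -0.0]
contact_force: [-11.4, 4.1, 18.8]
grip_width: 0.0006
grip_force: 10.6
```

>>> arm_command([
  [[0,0,0,0,0,-2,0],[0,0,0,0,0,-4,0],[0,0,0,0,0,-4,0],[0,0,0,4.8,0,-1,0],[0,0,0,4.8,0,0,0],[0,0,0,4.8,0,0,0],[0,0,0,0,0,0,0]],
])

```text
clock: 5.7
position: [0.451, -0.3041, 0.1916]
orientation: [-0.002, 0.019, 1.0, 0.002]
contact_force: [0.7, -0.5, -0.3]
grip_width: 0.0006
grip_force: 0.0
```

```bash
python3 - <<'E'
from h import *
o,r=rot();print(o["clock"],o["position"],o["contact_force"],o["q"])
im,d=imaging.get_image("top")
hsv=cv2.cvtColor(im,cv2.COLOR_RGB2HSV).astype(int)
roi=np.zeros(im.shape[:2],bool);roi[215:255,405:440]=1
m=roi&((hsv[...,0]<10)|(hsv[...,0]>170))&(hsv[...,1]>130)&(im[...,0]>70)
ys,xs=np.nonzero(m);z=np.array([world("top",(x,y),d[y,x]) for x,y in zip(xs,ys)]);k=np.abs(z[:,2]-.068)<.012;z=z[k]
for a in np.arange(.598,.640,.006):
    q=(z[:,0]>=a)&(z[:,0]<a+.006);print(a.round(3),q.sum(),np.median(z[q,2]) if q.any() else 0)
a=cv2.resize(im[190:270,380:490],None,fx=5,fy=5,interpolation=2)
im,d=imaging.get_image("scene");b=cv2.resize(im[150:230,340:450],None,fx=5,fy=5,interpolation=2)
cv2.imwrite("pics/s2.png",cv2.resize(np.hstack([a,b]),(800,291))[:,:,::-1])
E
```

```text
5.7 [ 0.45103841 -0.30414092  0.19157679] [ 0.70613249 -0.48263271 -0.27585246] [-8.15206606e-01  1.18749542e-01  1.72591832e+00 -5.43287974e-04
  1.30306277e+00 -2.34719170e+00]
0.598 40 0.06691341351862862
0.604 32 0.06789114542315305
0.61 40 0.06933783780839403
0.616 37 0.07010874477156281
0.622 40 0.07209476603779047
0.628 32 0.07218522106721126
0.634 11 0.06087180016110705
0.64 0 0
```

View pics/s2.png

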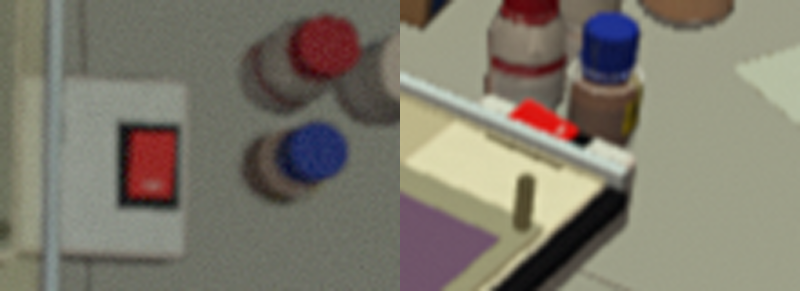

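Rocker slope has reversed: the rear end is now about 5 mm higher, at (150,140) in the left crop, which is full travel. The bottle at (315,155) has not moved. Next I'll line up tilted in front of the rail.

>>> arm_command([
  [[0,0,0,0,4.7,0,0],[0,0,0,0,4.7,0,0],[0,0,0,0,4.7,0,0],[0,0,0,0,4.5,0,0],[0,-8,0,0,0,0,0],[0,-8,0,0,0,0,0],[0,-8,0,0,0,0,0],[0,-8,0,0,0,0,0],[0,-8,0,0,0,0,0],[0,-8,0,0,0,0,0],[0,-7,0,0,0,0,0],[0,0,0,0,0,0,0]],
])

```text
clock: 7.0
position: [0.4592, -0.1131, 0.1984]
orientation: [0.459, 0.021, 0.888, -0.009]
contact_force: [0.5, -1.1, -0.2]
grip_width: 0.0003
grip_force: 0.0
```

```bash
cat >> h.py <<'E'
yaw=-.035; piv=np.array([.534+.215*np.cos(yaw),-.1198+.215*np.sin(yaw),.105])
ex=np.array([np.cos(yaw),np.sin(yaw),0]);ez=np.array([0,0,1.]);ey=np.cross(ez,ex)
def Rpitch(p):
    f=np.cos(p)*ex-np.sin(p)*ez
    return R.from_matrix(np.column_stack([np.cross(ey,f),ey,f]))
def xz(a,b): # point at x offset a from pivot (own), height b
    return piv+a*ex+(b-.105)*ez
E
python3 - <<'E'
from h import *
o,r=rot();print(o["clock"],o["position"],o["contact_force"],o["q"],r.as_matrix().round(3))
p=np.radians(35);f=np.array([np.cos(p),-np.sin(p)]);n=np.array([np.sin(p),np.cos(p)])
T=np.array([-.222,.099])+.003*f-.010*n
A=T-.060*f-.006*n
delta(xz(*A),Rpitch(p));print(xz(*A),xz(*T))
E
```

```text
7.0 [ 0.45923253 -0.11305405  0.19843836] [ 0.5049246  -1.09492054 -0.24898125] [-0.98188553 -0.83040541  2.67065029  0.9913405   0.90323378 -2.99306897] [[-0.579  0.046  0.814]
 [ 0.029  0.999 -0.036]
 [-0.815  0.003 -0.579]]
shift cm [ 5.8  -0.42  5.61]
turn deg [-0.43 -0.4  -0.51]
[ 0.47116961 -0.11760004  0.11858742] [ 0.52372799 -0.11944033  0.08908775]
```

>>> arm_command([
  [[0,7.5,0,0,0,0,0],[0,7.5,0,0,0,0,0],[0,0,0,0,0,0,0]],
])

```text
clock: 7.3
position: [0.4641, -0.1154, 0.2058]
orientation: [0.34, 0.016, 0.94, -0.01]
contact_force: [0.2, 0.8, 1.5]
grip_width: 0.0004
grip_force: 0.0
```

```bash
python3 - <<'E'
from h import *
o,r=rot();print(o["clock"],o["position"],o["contact_force"],o["q"],r.as_matrix().round(3))
p=np.radians(50);f=np.array([np.cos(p),-np.sin(p)]);n=np.array([np.sin(p),np.cos(p)])
T=np.array([-.222,.099])+.003*f-.010*n
A=T-.060*f-.006*n
delta(xz(*A),Rpitch(p));print(xz(*A),xz(*T))
E
```

```text
7.3 [ 0.46412238 -0.11535044  0.20576841] [0.19668449 0.76841558 1.47547252] [-0.79967561 -0.63191189  2.44410861  0.60303621  0.88048637 -2.62041418] [[-0.769  0.037  0.639]
 [ 0.024  0.999 -0.03 ]
 [-0.639 -0.008 -0.769]]
shift cm [ 3.61 -0.14  6.55]
turn deg [-0.42 -0.25  0.17]
[ 0.47813863 -0.11784405  0.13237993] [ 0.52127572 -0.11935447  0.09027399]
```

>>> arm_command([
  [[0,0,0,1.8,-0.1,2,0],[0,0,0,1.8,0,2,0],[0,0,0,0,0,2.5,0],[0,0,0,0,0,0,0]],
])

```text
clock: 7.7
position: [0.4733, -0.1137, 0.1237]
orientation: [0.336, 0.02, 0.941, -0.005]
contact_force: [-0.1, 1.7, -0.7]
grip_width: 0.0004
grip_force: 0.0
```

```bash
python3 - <<'E'
from h import *
o,r=rot();print(o["clock"],o["position"],o["contact_force"],o["q"])
p=np.radians(50);f=np.array([np.cos(p),-np.sin(p)]);n=np.array([np.sin(p),np.cos(p)])
T=np.array([-.222,.099])+.003*f-.010*n
delta(xz(*(T-.006*n)),Rpitch(p))
E
```

```text
7.7 [ 0.47329958 -0.1137155   0.12370804] [-0.14374476  1.72819542 -0.74627355] [-0.77300913 -0.41358872  2.48966372  0.75837331  0.6685079  -2.81536708]
shift cm [-1.01 -0.39  5.64]
turn deg [-0.01 -0.68 -0.45]
```

>>> arm_command([
  [[0,0,0,-0.3,-0.2,2,0],[0,0,0,-0.3,-0.1,2,0],[0,0,0,0,0,1.6,0],[0,0,0,0,0,0,0]],
])

```text
clock: 8.1
position: [0.5148, -0.12, 0.0883]
orientation: [0.339, 0.02, 0.941, -0.007]
contact_force: [-0.2, -0.2, -0.9]
grip_width: 0.0007
grip_force: 0.0
```

```bash
python3 - <<'E'
from h import *
o,r=rot();print(o["clock"],o["position"],o["contact_force"],o["q"])
p=np.radians(50);f=np.array([np.cos(p),-np.sin(p)]);n=np.array([np.sin(p),np.cos(p)])
T=np.array([-.222,.099])+.003*f-.010*n
delta(xz(*T),Rpitch(p))
# arc path: rail lower front edge C(th); TCP keeps fixed offset
off=.003*f-.010*n
def C(t): 
    v=np.array([-.222,-.006]);return np.array([0,.105])+np.array([[np.cos(t),np.sin(t)],[-np.sin(t),np.cos(t)]])@v
prev=None
for t in np.arange(0,1.31,.1):
    P=xz(*(C(t)+off))
    if prev is not None: print(round(t,1),P.round(3),(Rpitch(p).inv().apply(P-prev)*100).round(2))
    prev=P
im,d=imaging.get_image("scene");cv2.imwrite("pics/s3.png",cv2.resize(im[130:330,230:450],None,fx=3,fy=3,interpolation=2)[:,:,::-1])
E
```

```text
8.1 [ 0.51484021 -0.11998377  0.08833063] [-0.16368708 -0.23240672 -0.91811782] [-0.69486946 -0.15843576  2.3923304   0.92022112  0.50923577 -2.95692111]
shift cm [-0.62  0.09  0.26]
turn deg [-0.22 -0.37 -0.31]
0.1 [ 0.522 -0.119  0.112] [-1.47 -0.   -1.67]
0.2 [ 0.525 -0.119  0.134] [-1.62  0.   -1.51]
0.3 [ 0.529 -0.12   0.156] [-1.77 -0.   -1.34]
0.4 [ 0.536 -0.12   0.177] [-1.89  0.   -1.16]
0.5 [ 0.546 -0.12   0.197] [-2.   -0.   -0.96]
0.6 [ 0.557 -0.121  0.217] [-2.09 -0.   -0.76]
0.7 [ 0.57  -0.121  0.235] [-2.15  0.   -0.55]
0.8 [ 0.584 -0.122  0.251] [-2.2   0.   -0.33]
0.9 [ 0.601 -0.122  0.266] [-2.22  0.   -0.11]
1.0 [ 0.618 -0.123  0.28 ] [-2.22 -0.    0.11]
1.1 [ 0.637 -0.123  0.291] [-2.19 -0.    0.33]
1.2 [ 0.657 -0.124  0.301] [-2.15 -0.    0.55]
1.3 [ 0.678 -0.125  0.309] [-2.09  0.    0.76]
```

View pics/s3.png

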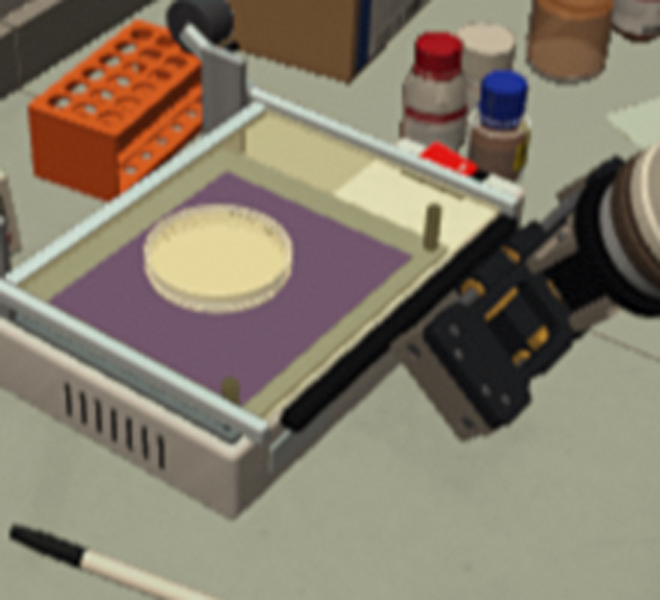

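The fingertips reach under the middle of the rail at about (410,345), and dish, bottle and pen have not moved. I'll lift along the rail's arc.

>>> arm_command([
  [[0,0,0,-0.5,0,0.2,0],[0,0,0,-0.4,0,-0.3,0],[0,0,0,-0.7,0,-0.7,0],[0,0,0,-0.7,0,-0.8,0],[0,0,0,-0.8,0,-0.7,0],[0,0,0,-0.8,0,-0.7,0]],
])

```text
clock: 8.75
position: [0.5243, -0.1204, 0.1368]
orientation: [0.338, 0.02, 0.941, -0.008]
contact_force: [-3.7, 0.4, -0.3]
grip_width: 0.0002
grip_force: 1.6
```

```bash
python3 - <<'E'
from h import *
o,r=rot();print(o["clock"],o["position"],o["contact_force"],o["q"])
im,d=imaging.get_image("scene");cv2.imwrite("pics/s4.png",cv2.resize(im[130:330,230:450],None,fx=3,fy=3,interpolation=2)[:,:,::-1])
E
```

```text
8.75 [ 0.52432549 -0.12043466  0.13678817] [-3.669994    0.41251388 -0.33154432] [-0.67567488 -0.25418583  2.34867309  0.74200787  0.59056501 -2.73608793]
```

View pics/s4.png

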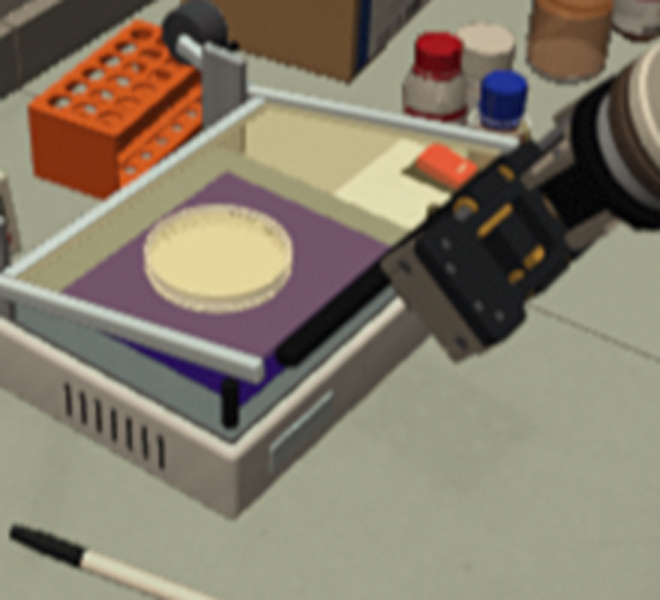

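The shield has lifted to about 0.2 rad, with the rail's left end at (290,350). I'll carry on along the arc.

>>> arm_command([
  [[0,0,0,-0.9,0,-0.7,0],[0,0,0,-0.9,0,-0.6,0],[0,0,0,-0.9,0,-0.6,0],[0,0,0,-1.0,0,-0.5,0],[0,0,0,-1.0,0,-0.5,0],[0,0,0,-1.0,0,-0.5,0],[0,0,0,-1.0,0,-0.4,0],[0,0,0,-1.0,0,-0.4,0],[0,0,0,-1.1,0,-0.3,0],[0,0,0,-1.1,0,-0.2,0]],
])

```text
clock: 9.8
position: [0.5719, -0.1227, 0.2364]
orientation: [0.339, 0.021, 0.941, -0.007]
contact_force: [-1.5, -0.5, -0.0]
grip_width: 0.0004
grip_force: 0.3
```

>>> arm_command([
  [[0,0,0,-1.1,0,-0.2,0],[0,0,0,-1.1,0,-0.1,0],[0,0,0,-1.1,0,0,0],[0,0,0,-1.1,0,0,0],[0,0,0,-1.1,0,0,0],[0,0,0,-1.1,0,0,0],[0,0,0,-1.1,0,0.1,0],[0,0,0,-1.1,0,0.1,0],[0,0,0,0,0,0,0]],
])

```text
clock: 10.7
position: [0.6398, -0.1258, 0.2939]
orientation: [0.34, 0.02, 0.94, -0.008]
contact_force: [0.0, -0.3, -0.1]
grip_width: 0.0003
grip_force: 0.0
```

```bash
python3 - <<'E'
from h import *
o,r=rot();print(o["clock"],o["position"],o["contact_force"],o["q"])
im,d=imaging.get_image("scene");cv2.imwrite("pics/s5.png",im[:,:,::-1])
E
```

```text
10.7 [ 0.63976774 -0.12580851  0.29389305] [ 0.00518889 -0.32826651 -0.10796176] [-0.51991214 -0.13719901  1.91441433  0.43130122  0.77602548 -2.26629445]
```

View pics/s5.png

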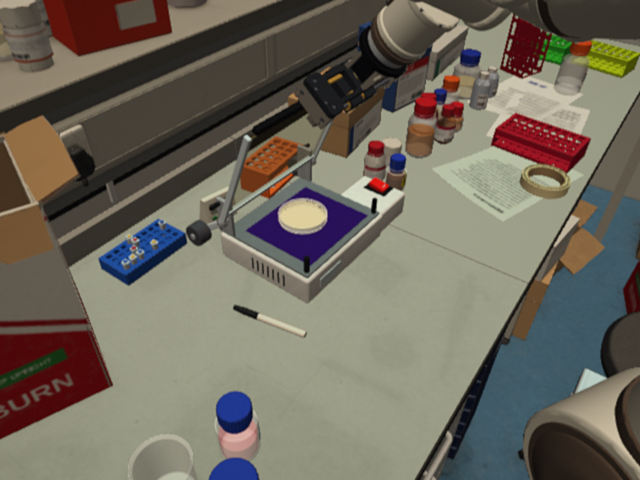

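The shield is past balance: its rail runs from (250,135) to the gripper and the contact force is zero. I'll back away and let it settle.

>>> arm_command([
  [[0,0,0,0,0,0,0],[0,0,0,0,0,0,0],[0,0,0,0,0,0,0],[0,0,0,1,0,-2,0],[0,0,0,1,0,-3,0],[0,0,0,2,0,-3,0],[0,0,0,2,0,-3,0],[0,0,0,2,0,-3,0],[0,0,0,0,0,0,0],[0,0,0,0,0,0,0],[0,0,0,0,0,0,0],[0,0,0,0,0,0,0]],
])

```text
clock: 11.95
position: [0.488, -0.1187, 0.348]
orientation: [0.338, 0.021, 0.941, -0.006]
contact_force: [0.6, 0.5, -0.5]
grip_width: 0.0004
grip_force: 0.0
```

>>> arm_command([
  [[0,0,0,0,0,0,0],[0,0,0,0,0,0,0],[0,0,0,0,0,0,0],[0,0,0,0,0,0,0],[0,0,0,0,0,0,0],[0,0,0,0,0,0,0],[0,0,0,0,0,0,0],[0,0,0,0,0,0,0],[0,0,0,0,0,0,0],[0,0,0,0,0,0,0],[0,0,0,0,0,0,0],[0,0,0,0,0,0,0]],
])

```text
clock: 13.15
position: [0.4876, -0.119, 0.3491]
orientation: [0.339, 0.021, 0.941, -0.007]
contact_force: [0.3, 0.6, -0.4]
grip_width: 0.0005
grip_force: 0.0
```

```bash
python3 - <<'E'
from h import *
o,r=rot();print(o["clock"],o["position"],o["contact_force"],o["q"])
im,d=imaging.get_image("scene");cv2.imwrite("pics/s6.png",im[:,:,::-1])
E
```

```text
13.15 [ 0.48762635 -0.11898492  0.34914907] [ 0.26787814  0.56614267 -0.41162143] [-0.75020667 -0.6382089   2.16560342  0.48245458  1.10299662 -2.38415931]
```

View pics/s6.png

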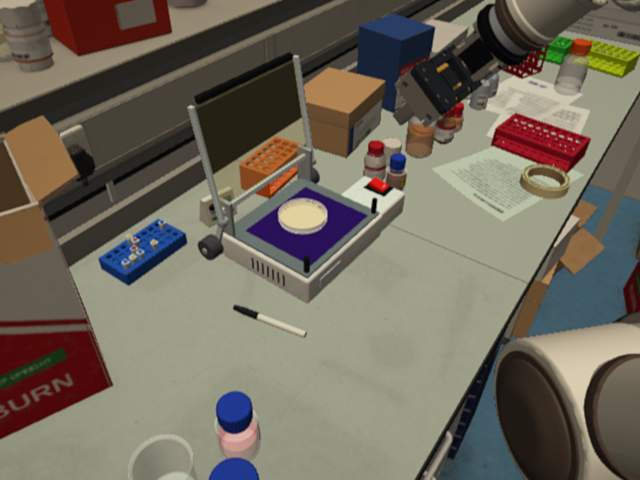

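The shield stands open on its stops, with the rail from (197,98) to (293,58). The rocker at (378,186) is still off, the dish, bottle and pen are where they were, and the arm is clear.

```bash
python3 -c "
from workcell import arm
print(arm.close_job())"
```

```text
the job is handed in; nothing more can be done
None
```

The job is handed in: I switched the lamp off first, then pushed the shield up; it stands open on its stops, and the dish, bottle and pen look undisturbed in the last picture.

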